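# Slide the seed-pot rack past the sprung gate

## Task

With one fingertip press the green rail beside the chute right down, so that the yellow gate folds flat into the chute floor, and keep it held down while another fingertip of the same hand pushes the black rack of seed pots along the chute, past the gate, until it is fully home against the wooden end stop. Then let the rail up so that the gate stands shut again behind the rack, and come away clear. Only slide the rack: do not lift or tip it, never let the gate and the rack touch, and leave the two glazed pots, the canister and the hand cultivator where they are.

Things in the scene. Friction and masses are not known exactly. Their poses are not given: they have to be found in the camera images.
- chute: Fixed chute, 385 mm long. Origin on the shelf surface, mid-width, below the gate hinge; y = travel direction of the rack, x = across towards the green rail, z up. Floor 30 mm above the shelf. Inside width 68 mm; side walls 8 mm thick (x 34 to 42 mm either side), 15 mm above the floor. Entry end open at y -230 mm; end stop face at y 135 mm, 40 mm above the floor. Nothing above it.
- gate_hinge (a point): Point on the chute's centre line at floor height, directly over the gate's hinge line, which runs across the chute. Axes as the chute. The gate in its shut state is a yellow flap 38 mm wide, 5 mm thick, standing 40 mm above the floor. It folds towards the entry end, sweeping the 48 mm of chute before the hinge: the rack must be further back while it folds, and cannot push it open.
- gate (a joint): Angle of the yellow gate, rad. 0: shut, upright. About 1.5: flat, just below floor level; 1.8: fully down in its recess (floor ledges either side still carry the rack). Moved only through the rail: angle = 64.3 rad per metre of rail travel; springs shut with the rail.
- rail (a joint): Downward travel of the green press rail, m. 0: up; 0.028: at its stop. Spring return, 3 N at the top to 6 N at the bottom; the rail stays level wherever along it it is pressed. The gate is out of the rack's way from 0.0235 on.
- rail_top (a point): Centre of the rail's flat top, moving with it: 72 mm above the shelf when up, 44 mm (14 mm above the chute floor) when down. Top 42 mm wide (chute x 57 to 99 mm), 325 mm long (chute y -250 to 75 mm): a fingertip can slide along it while pressing. Two fingertips at one height, 50 to 105 mm apart centre to centre, can stand astride the wall, on the rail and inside the chute.
- stop_face (a point): Point on the face of the wooden end stop, on the chute's centre line at floor height. Axes as the chute.
- rack: Loose black plastic rack, 60 mm wide (x), 90 mm long (y, along the travel), 40 mm high, with six small terracotta seed pots set in it that rise to 51 mm; 0.2 to 0.35 kg. Origin at the centre of its underside. It stands in the chute before the gate with 4 mm play each side; its flat rear face is what is pushed.
- rack_front (a point): Middle of the lower edge of the rack's front (leading) face, 45 mm ahead of the rack's origin.
- rack_rear (a point): Middle of the lower edge of the rack's rear face, 45 mm behind the rack's origin. The rear face is upright and 40 mm high.
- pot_blue_rim (a point): Centre of the mouth of the blue glazed pot, 90 mm across, 85 mm high. Bystander beyond the chute.
- pot_white_rim (a point): Centre of the mouth of the white glazed pot, 90 mm across, 85 mm high. Bystander beyond the chute.
- canister: Small aluminium canister with clip-on lid, 67 mm across, 84 mm high; origin at the centre of its underside. Bystander past the end-stop end of the chute.
- cultivator_mid (a point): Middle of the stainless hand cultivator lying on the shelf beyond the entry end of the chute, about 240 mm long, 70 mm wide at the tines, 27 mm high; 12 mm above the shelf. Its x axis points from handle to tines. Bystander.

How it is judged:
By the outcome, as a careful person would: the job done as asked, in the order asked, and still so for the second after the job is handed in, with the robot touching nothing.
It also fails if it takes over 42 s, if anything falls off the work surface, if the arm or the gripper's body presses on something with over 40 N, if the wrist force passes 120 N, or if a joint passes its speed limit or range.

## Robot

A 7-joint arm with a two-finger parallel gripper is mounted at the origin on the work surface. World frame = base frame: x ahead of the robot, y to its left, z up, the work surface at z = 0. Lengths are in m, angles in rad, forces in N, time in s.
With the tool pointing down it reaches from about 0.35 to 0.9 m from the base axis. Payload 8.1 kg.
Tool frame: the origin (TCP) lies on the centre line of the jaws, within the pads' length; the fingertips stand bot.tcp_to_tips ahead of it and the grasp point (between the pads) lies 3 mm ahead of it (bot.tcp_to_tips is the distance from the TCP to the fingertips, in m); z points along the fingers, y is the direction in which the jaws open and shut (so a half turn about z gives the same grasp; the last joint's range is limited). The gripper opens to 92 mm and grips with 3 to 60 N. Pads are 19 mm wide; open, the fingers measure 130 mm over their backs; the gripper's body (75 mm by 190 mm) begins 47 mm behind the grasp point.
Start: joints at [-1.261, 0.434, 0.025, 1.573, -0.012, 1.134, -0.075], TCP at [0.251, 0.573, 0.249] pointing down, gripper open.
Joint ranges: [-2.62, 2.62], [-0.44, 2.09], [-1.27, 1.32], [0.08, 2.57], [-1.32, 4.46], [0.12, 2], [-2.74, 2.74]. Speed limits (rad/s): [2.22, 2.22, 3.01, 3.01, 3.14, 3.14, 3.14].

## Interface

Orientations are given as a unit quaternion [x, y, z, w].
In Python, from bench import get_obs, camera, bot, silhouettes, mark_of gives the robot as it stands.
- The arm moves only by the tool step_arm, never from a script. Its argument "commands" is one flat list of numbers, 6 for each row, row after row: the shift along the tool's x, y, z in cm, then the turn, a rotation vector about the tool's x, y, z in rad. A call has 1 to 20 rows; each row is the pose to reach, as a shift and turn from the pose commanded when the call began, along the tool's axes at that moment; what a row does not reach only later rows make up. A row lasts 1/10 s, in which the tool goes at most 50 mm and 8.59 degrees, less where a joint would pass 70% of its speed; a pose out of reach is approached as far as the arm can. A call with a gripper value outside its range is refused whole. "grip" is the gripper's target within -1 to 1 (fully open at 1, half-way at 0, shut at -1), set as the call begins (left out, the last holds). The fingers move at their own pace and stop on an object; "force" is the grip in N (left out, the last holds). Time passes only in rows, so rows that repeat a pose let the fingers close. It gives the time, the measured TCP pose, the force and the opening at its end, in the units of the state.
- get_obs(): the state, without advancing time (a new reading comes with each control period).
- camera(name): name is "scene" or "top"; returns a dict with "color" (480x640x3 uint8, blue, green, red), "fov_y" (degrees; the focal length in pixels is half the picture's height over the tangent of half this angle, whatever the lens; pixels are square), "cx", "cy" (the principal point, pixels), "R" (3x3) and "t" (3): a world point X has camera coordinates R X + t. Camera axes: x right, y down, z forward; pixel columns grow to the right and rows downward; lengths in m; the calibration is good to about 2 mm. A picture is of the moment at which its call begins. There is no depth.
- bot.finish_job(): hands the job in, once; it reports no verdict.
Trained networks look in a picture, given as the dict that the camera call returned (one of the last four; its "shot" number tells which), for a name from the list of things; names that differ only in an ending like _2 or _b are one class to them, and where a whole thing is asked for, a point or a joint stands for the part that bears it (a point fixed in the world has none). Each returns a list of dicts, best first, with "confidence" (0 to 1); they miss things now and then, are a little off and sometimes report something else, mostly with a low value. They report only what shows in the picture. A call takes as long as a camera call.
- silhouettes(query, picture): "region" (480x640 bool, what is visible of it) and "extent" ([left, top, width, height] in pixels, round what is visible of it).
- mark_of(query, picture): "location" ([column, row] in pixels: a listed point, or the origin of a listed thing).
The state is a dict: "time_s": time; "joints": joint angles; "joint_vel": joint speeds; "joint_efforts": joint torques, N m; "ee_pos": TCP position; "orientation": TCP orientation; "contact_force": force on the tool from outside, world axes, zero at the start; "wrist_torque": the same for the moment, N m; "opening": finger opening in m.
Only numpy, scipy, OpenCV 4.12 (cv2) and the standard library are available. Lean on these libraries where they do the work, as an engineer would, in place of code of your own. Each camera call takes 0.05 s, during which the arm holds its last target.

## Working session

There is one attempt and no reset: what is moved stays moved. The work goes in short steps, Python scripts to look and compute and a tool call to move; the robot and the scene stay as the last step left them, time stands still between calls to the robot, and variables do not carry over. Pictures are saved under pics/ and viewed, and the job is handed in when it is done.

Besides the shell and the picture viewer there is one more tool, called after "Call:" as name(argument=value, ...) on one line, values as JSON. step_arm: Moves the arm, as the interface text tells. Its arguments: {"type":"object","properties":{"commands":{"type":"array"},"grip":{"type":"number"},"force":{"type":"number"}},"required":["commands"]}

```bash
mkdir -p pics; ls; python3 - <<'E'
from bench import get_obs,camera,bot,silhouettes,mark_of
import cv2
o=get_obs(); print(o); print(bot.tcp_to_tips)
for n in("scene","top"):
    p=camera(n); cv2.imwrite(f"pics/{n}0.png",p["color"])
    print(n,p["fov_y"],p["cx"],p["cy"],p["R"],p["t"],p["shot"])
E
```

```text
pics
{'time_s': 0.0, 'joints': array([-1.26061727,  0.43522512,  0.02499221,  1.57409439, -0.01157658,
        1.13399603, -0.07509219]), 'joint_vel': array([-3.94634549e-04, -4.92393259e-04, -1.75690415e-04, -1.22265526e-03,
       -4.30223984e-05,  8.71176915e-04, -7.90142122e-05]), 'joint_efforts': array([ 1.02642756e-03, -6.67849159e+01,  9.84927267e-01, -3.14453495e+01,
       -6.08055596e-02,  4.30275255e-02,  1.52030452e-04]), 'ee_pos': array([0.25059878, 0.57204177, 0.2479449 ]), 'orientation': array([ 2.04961344e-01,  9.78769751e-01, -7.85495867e-04, -7.63696224e-05]), 'contact_force': array([-0.1947915 ,  0.19794489,  0.0569558 ]), 'wrist_torque': array([-0.01506617,  0.00361659, -0.00990217]), 'opening': 0.0918194640553469}
0.022
scene 42.66001116745032 320.5624631693425 242.64850431658286 [[ 0.83440174  0.55099028 -0.01354406]
 [ 0.33060043 -0.52001043 -0.78758651]
 [-0.44099556  0.65268589 -0.61605523]] [-0.5051     -0.14260302  1.4489824 ] 1
top 45.45461305964466 327.75433851480915 246.21833325490593 [[ 0.01633659 -0.99958635  0.02366964]
 [-0.98126987 -0.02057271 -0.19153645]
 [ 0.19194417 -0.02009725 -0.98120005]] [0.0065087  0.63215043 1.06894875] 2
```

View pics/scene0.png

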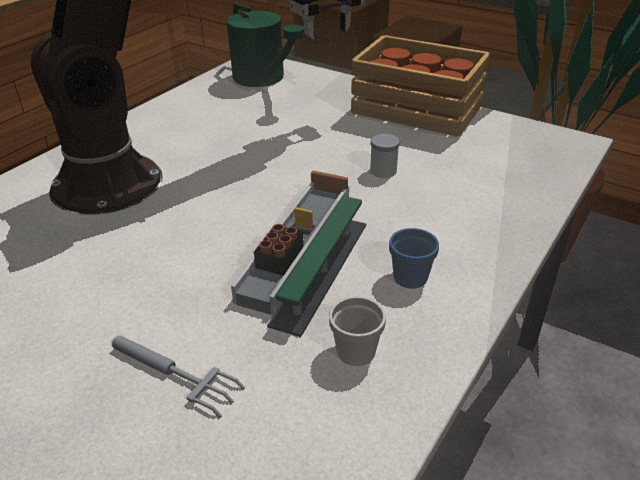

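View pics/top0.png

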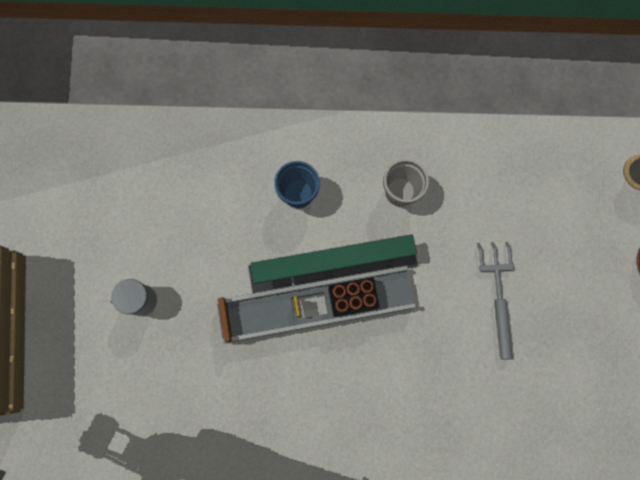

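The chute runs across the top view: stop at about (225,320), gate at (297,307), rack at (355,297), rail on the far side at (333,262), open entry at the right (415,290). Now I'll triangulate the marks from both views.

```bash
cat > h.py <<'E'
from bench import get_obs,camera,bot,silhouettes,mark_of
import cv2, numpy as np
def K(p):
    f=240/np.tan(np.radians(p["fov_y"])/2); return np.array([[f,0,p["cx"]],[0,f,p["cy"]],[0,0,1]])
def P(p): return K(p)@np.c_[p["R"],p["t"]]
def proj(p,X):
    c=(K(p)@(np.array(p["R"])@np.atleast_2d(X).T+np.array(p["t"])[:,None])); return (c[:2]/c[2]).T
def tri(pa,a,pb,b):
    X=cv2.triangulatePoints(P(pa),P(pb),np.array(a,float).reshape(2,1),np.array(b,float).reshape(2,1)).ravel(); X=X[:3]/X[3]
    e=[np.linalg.norm(proj(pa,X)-a),np.linalg.norm(proj(pb,X)-b)]
    return X,e
def onplane(p,uv,z):
    R=np.array(p["R"]);t=np.array(p["t"]); d=R.T@np.linalg.inv(K(p))@np.array([uv[0],uv[1],1.]); c=-R.T@t
    return c+d*(z-c[2])/d[2]
E
python3 - <<'E'
from h import *
s=camera("scene");t=camera("top")
for n in["chute","gate_hinge","rail_top","stop_face","rack","rack_front","rack_rear","pot_blue_rim","pot_white_rim","canister","cultivator_mid"]:
    a=mark_of(n,s);b=mark_of(n,t)
    if a and b:
        X,e=tri(s,a[0]["location"],t,b[0]["location"])
        print(n,X.round(4),np.round(e,2),np.round([a[0]["confidence"],b[0]["confidence"]],2),np.round(a[0]["location"]),np.round(b[0]["location"]))
    else: print(n,len(a),len(b), a[:1],b[:1])
E
```

```text
chute [ 0.5128  0.0772 -0.0014] [0.64 0.75] [0.92 0.57] [303. 237.] [297. 308.]
gate_hinge [0.5122 0.0732 0.0284] [1.15 1.35] [0.66 0.94] [301. 226.] [298. 307.]
rail_top [0.6121 0.0026 0.0838] [0.92 1.01] [0.71 0.9 ] [323. 239.] [335. 253.]
stop_face [0.4862 0.2086 0.0268] [0.35 0.46] [0.79 0.85] [328. 192.] [230. 320.]
rack [ 0.5412 -0.0255  0.0373] [1.23 1.36] [0.8  0.96] [284. 253.] [348. 293.]
rack_front [0.5254 0.0117 0.0301] [0.13 0.15] [0.58 0.87] [290. 243.] [330. 302.]
rack_rear [ 0.5401 -0.0839  0.0355] [0.22 0.24] [0.62 0.72] [266. 271.] [378. 295.]
pot_blue_rim [0.7572 0.0815 0.0856] [0.39 0.42] [0.9  0.78] [414. 242.] [297. 180.]
pot_white_rim 0 1 [] [{'location': [406.8, 178.0], 'confidence': 0.8}]
canister [ 0.5272  0.3933 -0.0107] [1.29 1.74] [0.72 0.7 ] [382. 175.] [142. 298.]
cultivator_mid [ 0.5406 -0.338   0.0156] [0.3  0.27] [0.83 0.77] [170. 368.] [502. 298.]
```

Triangulated heights fit the text to within 2–12 mm. I'll refine the chute pose with the model's corners in enlarged crops.

```bash
python3 - <<'E'
from h import *
s=camera("scene");t=camera("top")
import pickle; pickle.dump((s,t),open("pics/st.pkl","wb"))
c=t["color"][225:350,210:425]; cv2.imwrite("pics/tc.png",cv2.resize(c,None,fx=3.7,fy=3.7,interpolation=cv2.INTER_CUBIC))
c=s["color"][165:335,225:370]; cv2.imwrite("pics/sc.png",cv2.resize(c,None,fx=3.5,fy=3.5,interpolation=cv2.INTER_CUBIC))
# initial model overlay
E
```

```text
(no output)
```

View pics/tc.png

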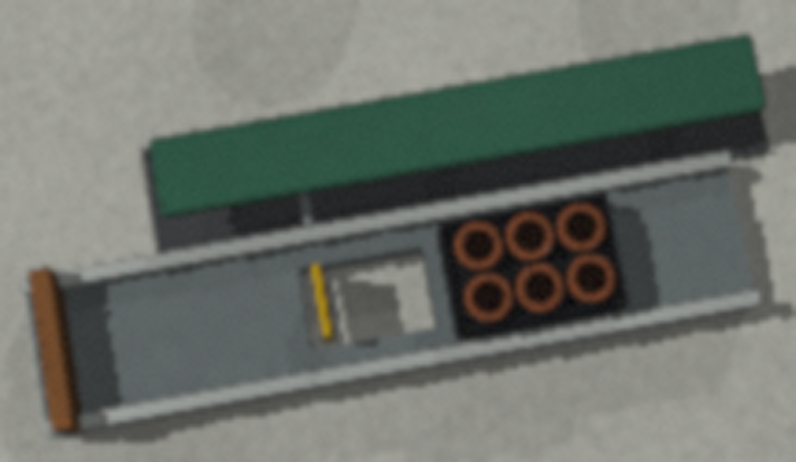

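View pics/sc.png

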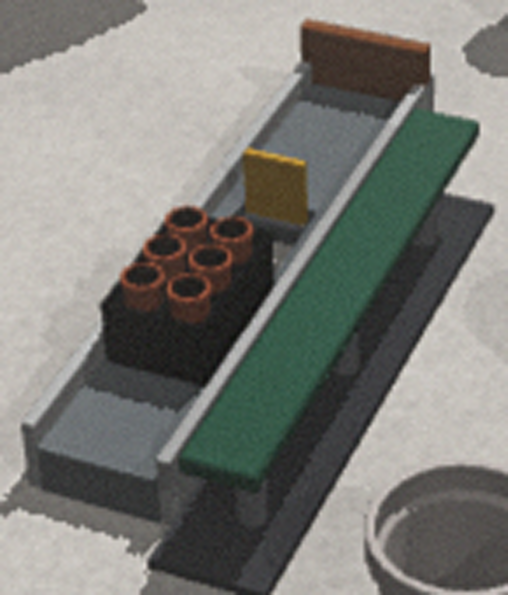

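Top crop: rail top corners at crop (150,142), (163,214), (750,36) and (763,104); walls, yellow gate (320,300) and rack (443–625) are all distinct. The scene crop shows the same corners. Fitting the chute pose to them:

```bash
cat > fit.py <<'E'
from h import *
import pickle
from scipy.optimize import least_squares
s,t=pickle.load(open("pics/st.pkl","rb"))
T=lambda u,v:(u/3.7+210-.4,v/3.7+225-.4)
S=lambda u,v:(u/3.5+225-.4,v/3.5+165-.4)
pts=[(t,T(150,142),(99,75,72)),(t,T(163,214),(57,75,72)),(t,T(750,36),(99,-250,72)),(t,T(763,104),(57,-250,72)),
(s,S(418,108),(57,75,72)),(s,S(478,123),(99,75,72)),(s,S(180,460),(57,-250,72)),(s,S(256,474),(99,-250,72)),
(t,T(730,152),(42,-230,45)),(t,T(759,304),(-42,-230,45)),(s,S(24,428),(-42,-230,45)),
(t,T(53,270),(42,135,70)),(t,T(75,429),(-42,135,70))]
def W(q,c):
    c=np.atleast_2d(c)/1000; cs,sn=np.cos(q[2]),np.sin(q[2])
    return np.c_[q[0]+cs*c[:,0]-sn*c[:,1],q[1]+sn*c[:,0]+cs*c[:,1],c[:,2]+q[3]]
if __name__=="__main__":
    f=lambda q:np.concatenate([(proj(p,W(q,c))[0]-uv) for p,uv,c in pts])
    for sel in (3,4):
        g=(lambda q:f(np.r_[q,0])) if sel==3 else f
        r=least_squares(g,[.512,.075,.19,0][:sel],loss="soft_l1"); print(r.x); 
    print(f(r.x).reshape(-1,2).round(1))
    r=least_squares(lambda q:f(np.r_[q,0]),[.512,.075,.19],loss="soft_l1")
    q=np.r_[r.x,0]; np.save("q.npy",q); print(f(q).reshape(-1,2).round(1))
    for name,p,sc,off,sz in(("tf",t,3.7,(210,225),(350,425)),("sf",s,3.5,(225,165),(335,370))):
        im=cv2.resize(p["color"][off[1]:sz[0],off[0]:sz[1]],None,fx=sc,fy=sc,interpolation=cv2.INTER_CUBIC)
        def poly(c,col):
            uv=(proj(p,W(q,c))-off+.4)*sc; cv2.polylines(im,[uv.round().astype(int)],True,col,1)
        poly([(57,75,72),(99,75,72),(99,-250,72),(57,-250,72)],(0,0,255))
        for m in(1,-1): poly([(m*34,135,45),(m*42,135,45),(m*42,-230,45),(m*34,-230,45)],(255,0,255))
        poly([(-42,135,70),(42,135,70),(42,135,30),(-42,135,30)],(0,255,255))
        poly([(-19,0,70),(19,0,70),(19,0,30),(-19,0,30)],(255,255,0))
        cv2.imwrite(f"pics/{name}.png",im)
    # rack: top face corners (z=70) front/rear in top view
    for n in("rack","rack_front","rack_rear","gate_hinge","stop_face","rail_top"):
        for p in(s,t):
            m=mark_of(n,camera("scene" if p is s else "top"))
            if m:
                z={"rail_top":.072}.get(n,.03); X=onplane(p,m[0]["location"],z)-W(q,(0,0,0))[0]
                cs,sn=np.cos(q[2]),np.sin(q[2]); print(n,(1000*np.array([cs*X[0]+sn*X[1],-sn*X[0]+cs*X[1]])).round(1))
E
python3 fit.py
```

```text
[0.51322336 0.07622522 0.2027965 ]
[ 0.51309816  0.07689848  0.20155504 -0.00395091]
[[-0.8 -0.5]
 [-0.8  1.2]
 [ 0.  -1.1]
 [ 1.   1.1]
 [-1.5  0.1]
 [ 0.6 -0.2]
 [-0.6  0.2]
 [ 0.6  2.4]
 [-0.6 -0.4]
 [ 0.5 -0.2]
 [-0.8 -0.4]
 [-0.7 -0.5]
 [ 0.1  0. ]]
[[-0.7 -0.8]
 [-0.7  1. ]
 [ 0.6 -1.7]
 [ 1.7  0.6]
 [-1.6 -1.4]
 [ 0.6 -1.6]
 [-0.8 -1.3]
 [ 0.5  0.9]
 [ 0.  -0.9]
 [ 1.2 -0.5]
 [-1.1 -1.8]
 [-0.6 -0.7]
 [ 0.2 -0. ]]
rack [   7.8 -111.3]
rack [   4.  -110.7]
rack_front [ -1.8 -66.8]
rack_front [  1.2 -62.2]
rack_rear [  -0.6 -158.2]
rack_rear [  -4.2 -157.6]
gate_hinge [ 3.7 -9.5]
gate_hinge [-0.3  1.1]
stop_face [  0.5 138.4]
stop_face [ -2.7 138.5]
rail_top [ 76.2 -88.2]
rail_top [ 77.9 -90.1]
```

View pics/tf.png

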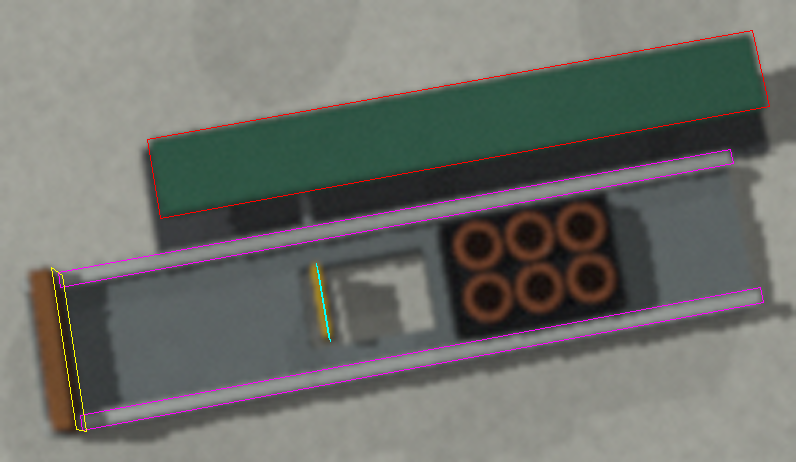

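View pics/sf.png

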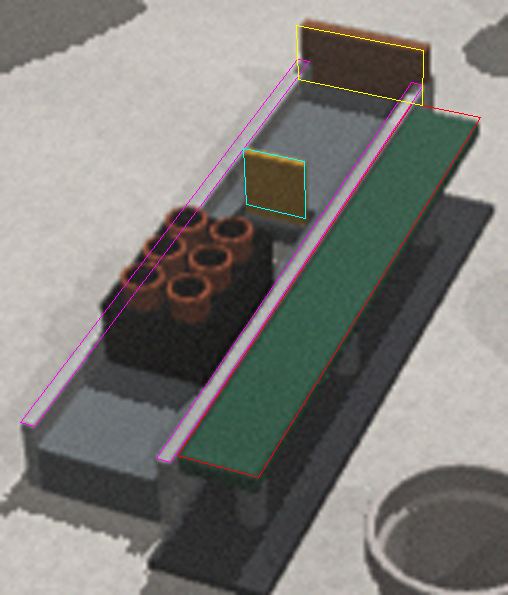

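The overlay fits within about 2 px in both views, with chute yaw 0.203. The rack's front is at about y −65 (clear of the gate sweep) and its rear at about −156. Next I'll work out the approach: chute x 38, y −182, opening 60 mm.

```bash
cat > go.py <<'E'
from fit import *
from scipy.spatial.transform import Rotation as Ro
q=np.load("q.npy")
def report(o=None):
    o=o or get_obs(); d=o["ee_pos"]-W(q,(0,0,0))[0]; cs,sn=np.cos(q[2]),np.sin(q[2])
    R=Ro.from_quat(o["orientation"])
    f=o["contact_force"]
    print("t",round(o["time_s"],2),"chute xyz mm",(1000*np.array([cs*d[0]+sn*d[1],-sn*d[0]+cs*d[1],o["ee_pos"][2]])).round(1),"tips z",round(1000*o["ee_pos"][2]-22,1),
     "F chute",np.round([cs*f[0]+sn*f[1],-sn*f[0]+cs*f[1],f[2]],1),"open",round(o["opening"],4))
    ty=R.as_matrix()[:,1]; print("tool y yaw err deg",round(np.degrees(np.arctan2(ty[1],ty[0])-q[2]),2),"z",R.as_matrix()[:,2].round(4))
def cmd(c,o=None):
    "target TCP in chute mm -> shift cm, rotvec in tool axes"
    o=o or get_obs(); R=Ro.from_quat(o["orientation"]); X=W(q,c)[0]
    cs,sn=np.cos(q[2]),np.sin(q[2])
    # tool y = chute x, z down, x = y cross z
    y=np.array([cs,sn,0]);z=np.array([0,0,-1.]);x=np.cross(y,z)
    Rt=Ro.from_matrix(np.c_[x,y,z])
    print("shift cm",(100*R.inv().apply(X-o["ee_pos"])).round(2),"rot",(R.inv()*Rt).as_rotvec().round(4))
E
python3 -c "
from go import *
report(); cmd((38,-182,150)); print(W(q,(38,-182,150)))"
```

```text
t 2.6 chute xyz mm [-157.1  539.   248.7] tips z 226.7 F chute [ 0.9 -0.8 -0.1] open 0.0918
tool y yaw err deg 54.72 z [ 0.  0. -1.]
shift cm [-57.57 -47.59   9.87] rot [0.     0.     0.9551]
[[ 0.58710112 -0.09439153  0.15      ]]
```

Call:
step_arm(commands=[-3.6,-3,0,0,0,0.06,-7.2,-6,0,0,0,0.12,-10.8,-8.9,0,0,0,0.18,-14.4,-11.9,0,0,0,0.24,-18,-14.9,0,0,0,0.3,-21.6,-17.8,0,0,0,0.36,-25.2,-20.8,0,0,0,0.42,-28.8,-23.8,0,0,0,0.48,-32.4,-26.8,0,0,0,0.54,-36,-29.7,0,0,0,0.6,-39.6,-32.7,0,0,0,0.66,-43.2,-35.7,0,0,0,0.72,-46.8,-38.7,0,0,0,0.78,-50.4,-41.6,0,0,0,0.84,-54,-44.6,1,0,0,0.9,-57.6,-47.6,3,0,0,0.955,-57.6,-47.6,6,0,0,0.955,-57.6,-47.6,9.8,0,0,0.955,-57.6,-47.6,9.8,0,0,0.955], grip=0.3)

```text
time_s: 4.5
ee_pos: [0.5844, -0.0942, 0.1465]
orientation: [0.632, 0.775, -0.002, -0.003]
contact_force: [-0.5, 0.7, 0.5]
opening: 0.0595
```

```bash
python3 -c "
from go import *
report(); cmd((38,-182,105))
for n in('scene','top'): cv2.imwrite(f'pics/{n}1.png',camera(n)['color'])
i=cv2.imread('pics/scene1.png')[120:340,180:440];cv2.imwrite('pics/s1c.png',cv2.resize(i,None,fx=2.7,fy=2.7))
"
```

```text
t 4.5 chute xyz mm [  35.4 -181.3  146.5] tips z 124.5 F chute [-0.3  0.8  0.5] open 0.0595
tool y yaw err deg -0.02 z [-8.e-03  6.e-04 -1.e+00]
shift cm [-0.08  0.29  4.14] rot [-0.0077 -0.0022 -0.0003]
```

View pics/s1c.png

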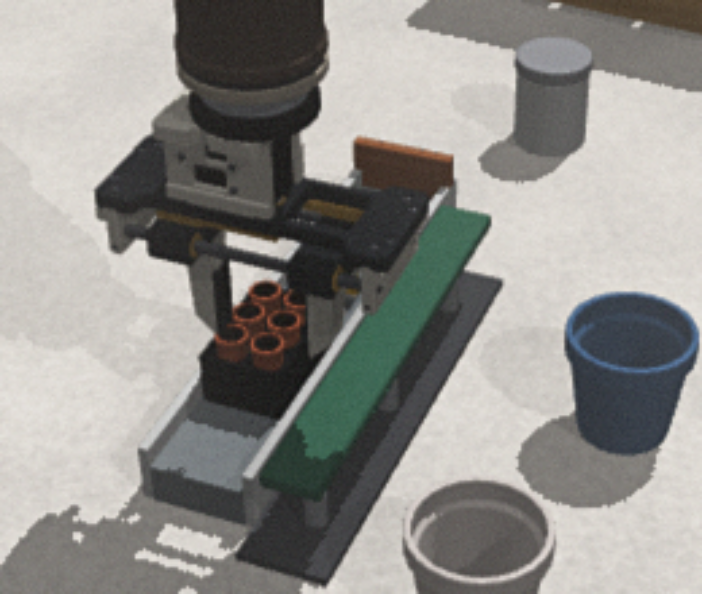

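The scene picture shows the fingers high above the rack and rail, the view being oblique; nothing has been touched. Now down to just above the rail (tips about 80 mm), then another check.

Call:
step_arm(commands=[0,0.1,1.5,0,0,0,0,0.1,3,0,0,0,0,0.1,4.3,0,0,0,0,0.1,4.3,0,0,0,0,0.1,4.3,0,0,0])

```text
time_s: 5.1
ee_pos: [0.5886, -0.0944, 0.1082]
orientation: [0.632, 0.775, 0.0, 0.0]
contact_force: [0.1, -0.9, 0.7]
opening: 0.0594
```

```bash
python3 -c "
from go import *
report(); cmd((38,-182,64))
s=camera('scene');t=camera('top')
a=s['color'];b=t['color']
o=get_obs();R=Ro.from_quat(o['orientation'])
for p,im in((s,a),(t,b)):
  for y in(-.043,-.030,.030,.043):
    for x in(-.0095,.0095):
      u=proj(p,o['ee_pos']+R.apply([x,y,.022]))[0]; cv2.circle(im,tuple(u.round().astype(int)),0,(0,0,255),-1)
cv2.imwrite('pics/s2c.png',cv2.resize(a[180:340,220:400],None,fx=4,fy=3.7,interpolation=cv2.INTER_NEAREST))
cv2.imwrite('pics/t2c.png',cv2.resize(b[200:340,310:470],None,fx=4,fy=4,interpolation=cv2.INTER_NEAREST))
"
```

```text
t 5.1 chute xyz mm [  39.5 -182.3  108.2] tips z 86.2 F chute [-0.1 -0.9  0.7] open 0.0594
tool y yaw err deg 0.01 z [ 5.e-04 -0.e+00 -1.e+00]
shift cm [ 0.03 -0.15  4.42] rot [0.0005 0.0001 0.0002]
```

View pics/s2c.png

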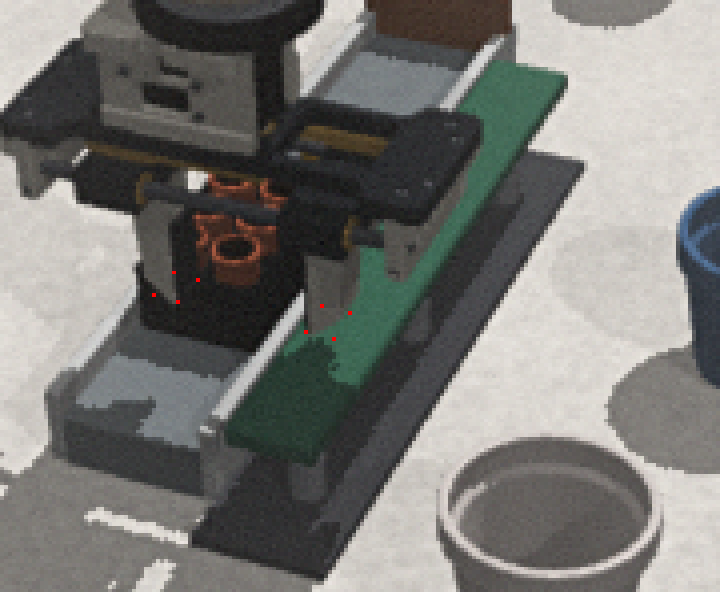

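View pics/t2c.png

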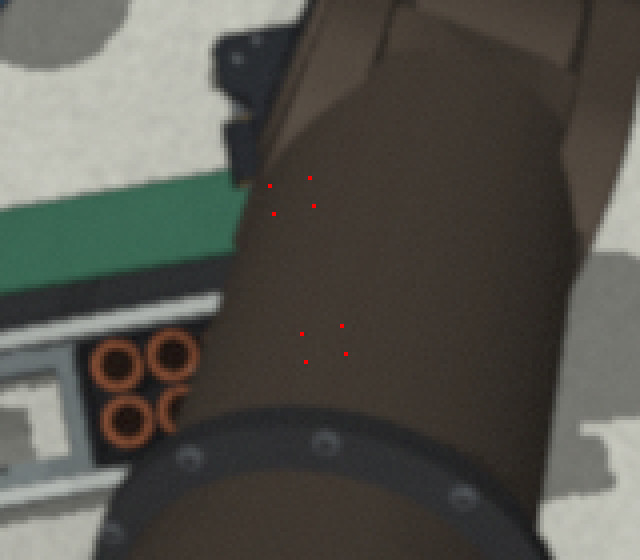

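Projected fingertips coincide with the seen ones: one over the rail, one over the chute behind the rack. Pressing down slowly.

Call:
step_arm(commands=[0,-0.1,0.7,0,0,0,0,-0.1,1.4,0,0,0,0,-0.1,2,0,0,0,0,-0.1,2.6,0,0,0,0,-0.1,3.2,0,0,0,0,-0.1,3.7,0,0,0,0,-0.1,4.1,0,0,0,0,-0.1,4.2,0,0,0,0,-0.1,4.2,0,0,0])

```text
time_s: 6.1
ee_pos: [0.5877, -0.0947, 0.0662]
orientation: [0.632, 0.775, 0.0, 0.0]
contact_force: [-0.7, 0.8, 9.4]
opening: 0.0595
```

```bash
python3 -c "
from go import *
report(); cmd((38,-182,65))
s=camera('scene')
cv2.imwrite('pics/s3c.png',cv2.resize(s['color'][170:340,220:400],None,fx=4,fy=3.5,interpolation=cv2.INTER_CUBIC))
"
```

```text
t 6.1 chute xyz mm [  38.5 -182.4   66.2] tips z 44.2 F chute [-0.5  0.9  9.4] open 0.0595
tool y yaw err deg 0.0 z [ 8.e-04  3.e-04 -1.e+00]
shift cm [ 0.04 -0.05  0.12] rot [ 0.0008 -0.0001  0.    ]
```

View pics/s3c.png

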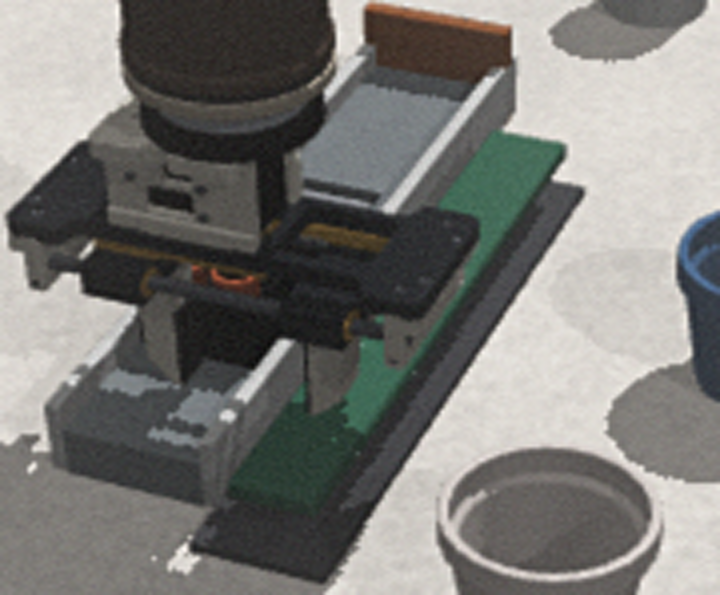

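The rail is down (tips 44.2 mm, 9.4 N, so at its stop) and the gate has disappeared into the floor at about (340,190) in the crop. Now I start pushing, keeping a little extra downward pressure.

Call:
step_arm(commands=[0,0,0.1,0,0,0,0.3,0,0.1,0,0,0,0.6,0,0.1,0,0,0,0.9,0,0.1,0,0,0,1.2,0,0.1,0,0,0,1.5,0,0.1,0,0,0,1.8,0,0.1,0,0,0,2.1,0,0.1,0,0,0,2.4,0,0.1,0,0,0,2.7,0,0.1,0,0,0,3,0,0.1,0,0,0])

```text
time_s: 7.25
ee_pos: [0.5834, -0.069, 0.0661]
orientation: [0.633, 0.774, 0.0, 0.003]
contact_force: [2.4, -9.4, 9.9]
opening: 0.06
```

```bash
python3 -c "
from go import *
report()
s=camera('scene');t=camera('top')
cv2.imwrite('pics/s4c.png',cv2.resize(s['color'][170:340,220:400],None,fx=4,fy=3.5,interpolation=cv2.INTER_CUBIC))
cv2.imwrite('pics/t4c.png',cv2.resize(t['color'][200:340,210:410],None,fx=4,fy=4,interpolation=cv2.INTER_CUBIC))
"
```

```text
t 7.25 chute xyz mm [  39.5 -156.4   66.1] tips z 44.1 F chute [ 0.4 -9.7  9.9] open 0.06
tool y yaw err deg -0.17 z [ 0.0052 -0.0042 -1.    ]
```

View pics/s4c.png

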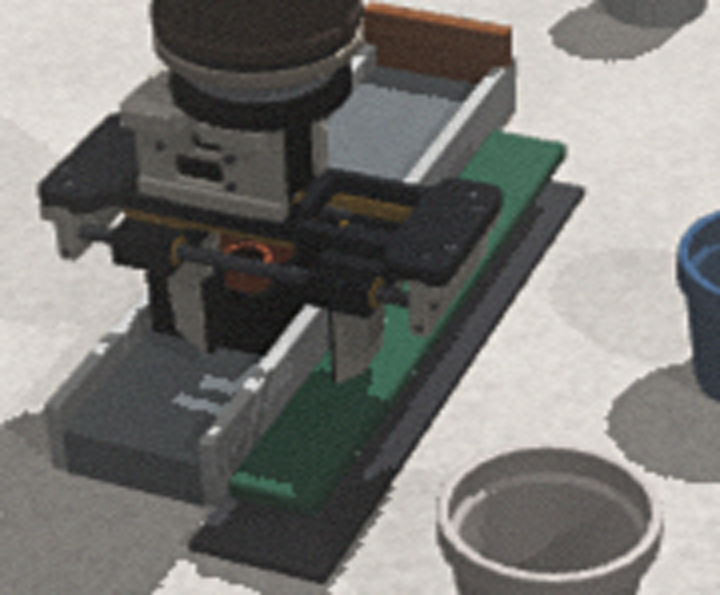

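View pics/t4c.png

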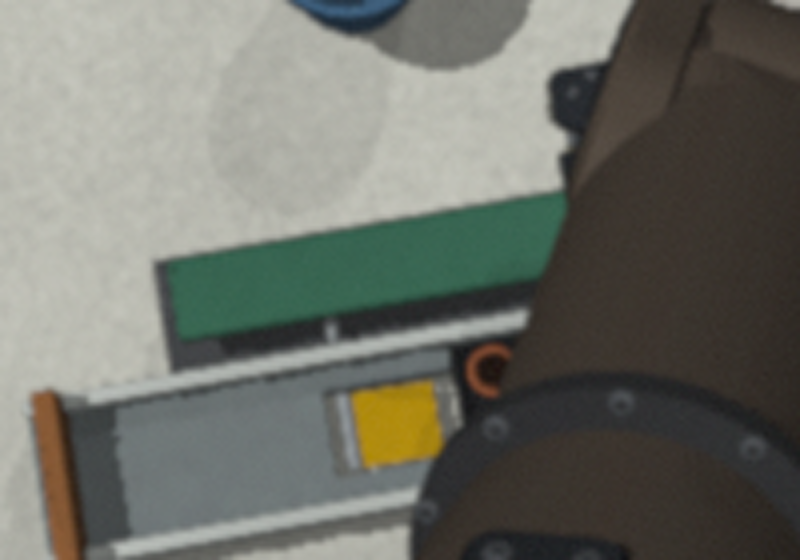

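The top view shows the yellow gate lying flat in its recess at (395,425); the rail is down and the rack, still behind the gate, is being pushed. Carrying on.

Call:
step_arm(commands=[0.3,0,0.05,0,0,0,0.7,0,0.05,0,0,0,1.2,0,0.05,0,0,0,1.7,0,0.05,0,0,0,2.2,0,0.05,0,0,0,2.7,0,0.05,0,0,0,3.2,0,0.05,0,0,0,3.7,0,0.05,0,0,0,4.2,0,0.05,0,0,0,4.7,0,0.05,0,0,0,5.2,0,0.05,0,0,0,5.7,0,0.05,0,0,0,6.2,0,0.05,0,0,0,6.7,0,0.05,0,0,0,7.2,0,0.05,0,0,0,7.7,0,0.05,0,0,0,8.2,0,0.05,0,0,0,8.6,0,0.05,0,0,0,8.9,0,0.05,0,0,0,9,0,0.05,0,0,0])

```text
time_s: 9.35
ee_pos: [0.5662, 0.0184, 0.066]
orientation: [0.633, 0.774, 0.0, 0.004]
contact_force: [3.2, -13.1, 14.3]
opening: 0.0595
```

```bash
python3 -c "
from go import *
report()
s=camera('scene');t=camera('top')
cv2.imwrite('pics/s5c.png',cv2.resize(s['color'][150:320,230:410],None,fx=4,fy=3.5,interpolation=cv2.INTER_CUBIC))
cv2.imwrite('pics/t5c.png',cv2.resize(t['color'][200:340,210:410],None,fx=4,fy=4,interpolation=cv2.INTER_CUBIC))
"
```

```text
t 9.35 chute xyz mm [ 40.2 -67.3  66. ] tips z 44.0 F chute [  0.5 -13.5  14.3] open 0.0595
tool y yaw err deg -0.21 z [ 0.0067 -0.0043 -1.    ]
```

View pics/s5c.png

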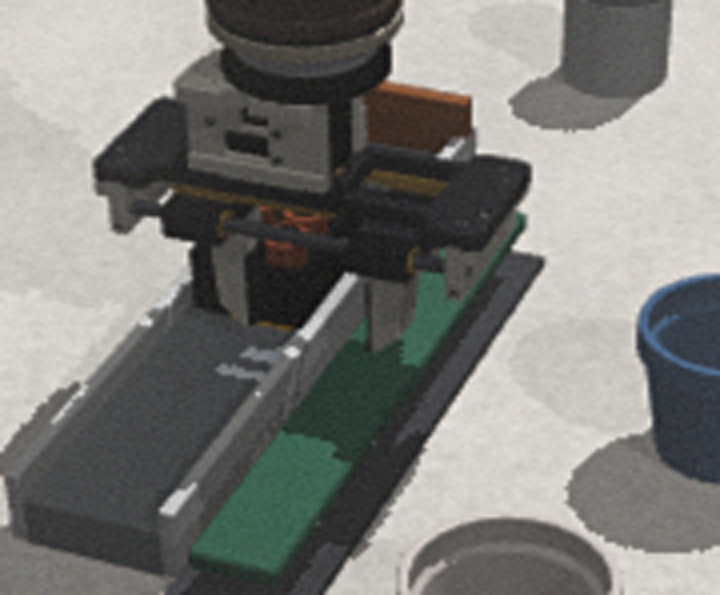

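View pics/t5c.png

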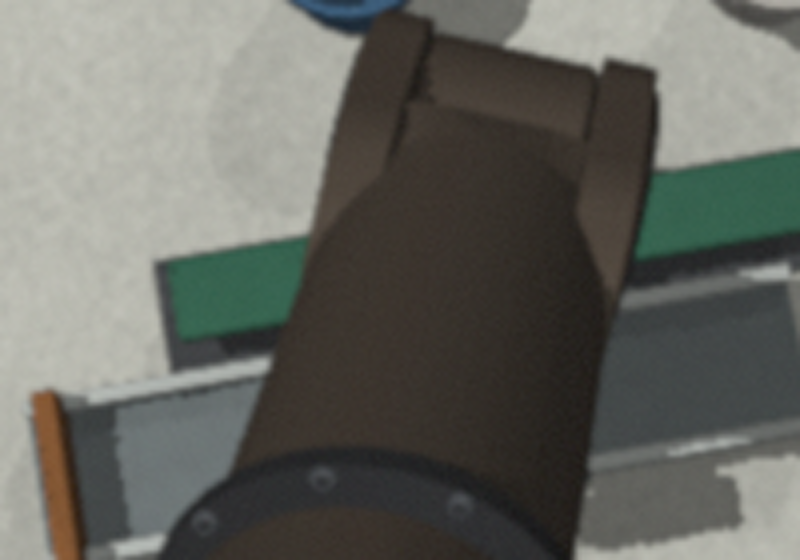

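The rack is sliding straight over the flat gate, with its rear at y ≈ −58; about 103 mm remain. I'll push 95 mm more, easing off at the end.

Call:
step_arm(commands=[0.3,0,0,0,0,0,0.8,-0.1,0,0,0,0,1.3,-0.1,0,0,0,0,1.8,-0.1,0,0,0,0,2.3,-0.1,0,0,0,0,2.8,-0.1,0,0,0,0,3.3,-0.1,0,0,0,0,3.8,-0.1,0,0,0,0,4.3,-0.1,0,0,0,0,4.8,-0.1,0,0,0,0,5.3,-0.1,0,0,0,0,5.8,-0.1,0,0,0,0,6.3,-0.1,0,0,0,0,6.8,-0.1,0,0,0,0,7.3,-0.1,0,0,0,0,7.8,-0.1,0,0,0,0,8.3,-0.1,0,0,0,0,8.8,-0.1,0,0,0,0,9.2,-0.1,0,0,0,0,9.5,-0.1,0,0,0,0])

```text
time_s: 11.45
ee_pos: [0.5463, 0.1112, 0.0659]
orientation: [0.634, 0.774, 0.001, 0.004]
contact_force: [3.2, -14.1, 16.7]
opening: 0.0595
```

```bash
python3 -c "
from go import *
report()
s=camera('scene');t=camera('top')
cv2.imwrite('pics/s6c.png',cv2.resize(s['color'][150:320,230:410],None,fx=4,fy=3.5,interpolation=cv2.INTER_CUBIC))
cv2.imwrite('pics/t6c.png',cv2.resize(t['color'][220:360,200:400],None,fx=4,fy=4,interpolation=cv2.INTER_CUBIC))
"
```

```text
t 11.45 chute xyz mm [39.4 27.6 65.9] tips z 43.9 F chute [  0.3 -14.5  16.7] open 0.0595
tool y yaw err deg -0.25 z [ 0.0063 -0.0038 -1.    ]
```

View pics/s6c.png

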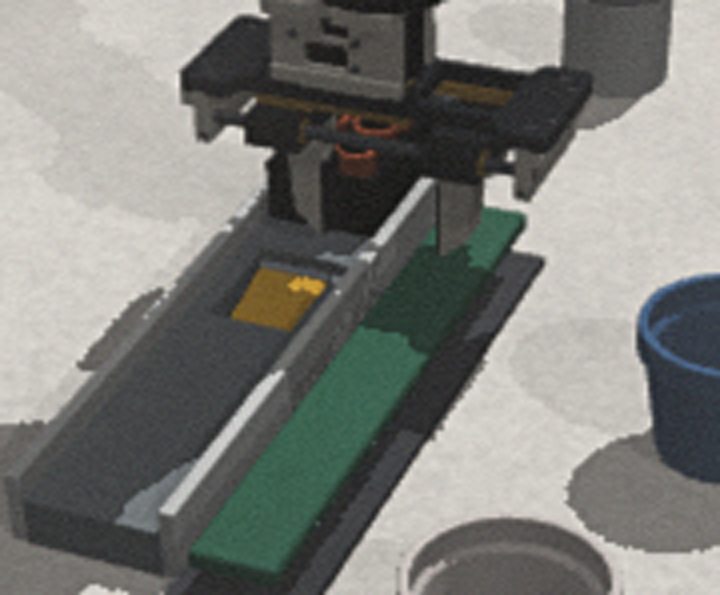

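View pics/t6c.png

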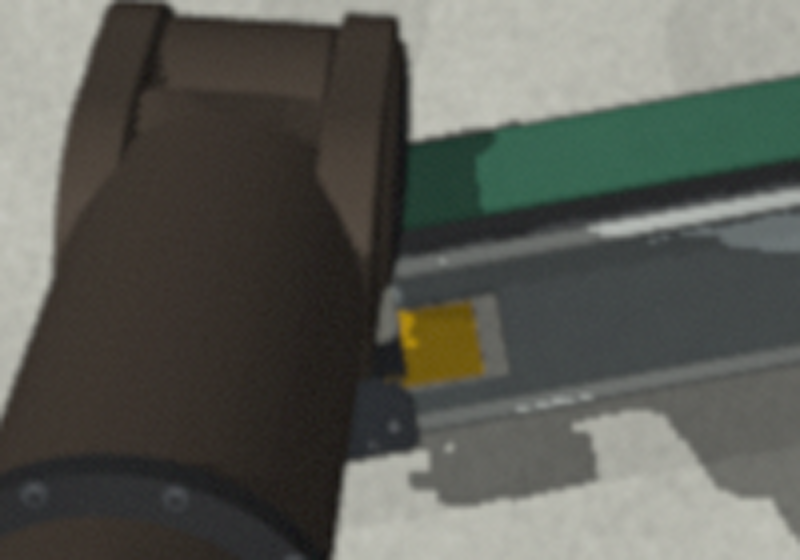

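The rack is past the gate and about 8 mm short of the stop by my estimate. Now creeping in while watching the force along the chute (currently −14.5 N while sliding).

Call:
step_arm(commands=[0.1,0,0,0,0,0,0.2,0,0,0,0,0,0.3,0,0,0,0,0,0.4,0,0,0,0,0,0.5,0,0,0,0,0,0.6,0,0,0,0,0,0.7,0,0,0,0,0,0.7,0,0,0,0,0])

```text
time_s: 12.35
ee_pos: [0.545, 0.1174, 0.0659]
orientation: [0.634, 0.774, 0.0, 0.004]
contact_force: [3.8, -16.4, 15.9]
opening: 0.0596
```

```bash
python3 -c "
from go import *
report()"
```

```text
t 12.35 chute xyz mm [39.4 33.9 65.9] tips z 43.9 F chute [  0.4 -16.8  15.9] open 0.0596
tool y yaw err deg -0.27 z [ 0.0064 -0.0043 -1.    ]
```

Call:
step_arm(commands=[0.1,0,0,0,0,0,0.2,0,0,0,0,0,0.2,0,0,0,0,0])

```text
time_s: 12.65
ee_pos: [0.545, 0.1175, 0.0659]
orientation: [0.634, 0.773, -0.0, 0.005]
contact_force: [4.6, -21.2, 16.4]
opening: 0.0601
```

```bash
python3 -c "
from go import *
report()"
```

```text
t 12.65 chute xyz mm [39.4 34.  65.9] tips z 43.9 F chute [  0.2 -21.7  16.4] open 0.0601
tool y yaw err deg -0.33 z [ 0.007  -0.0063 -1.    ]
```

The tool moved only 0.1 mm for a 2 mm command and the force rose, so the rack is against something, at 34.0 mm (35.5 predicted). One more push and a look to confirm that it is the stop.

Call:
step_arm(commands=[0.1,0,0,0,0,0,0.2,0,0,0,0,0,0.2,0,0,0,0,0])

```text
time_s: 12.95
ee_pos: [0.5449, 0.1175, 0.066]
orientation: [0.634, 0.773, -0.001, 0.006]
contact_force: [6.5, -28.0, 15.2]
opening: 0.0596
```

```bash
python3 -c "
from go import *
report()
s=camera('scene');t=camera('top')
a=s['color'].copy()
cv2.imwrite('pics/s7c.png',cv2.resize(a[160:250,270:380],None,fx=6.5,fy=6.5,interpolation=cv2.INTER_CUBIC))
cv2.imwrite('pics/t7c.png',cv2.resize(t['color'][220:360,200:400],None,fx=4,fy=4,interpolation=cv2.INTER_CUBIC))
"
```

```text
t 12.95 chute xyz mm [39.4 34.1 66. ] tips z 44.0 F chute [  0.7 -28.7  15.2] open 0.0596
tool y yaw err deg -0.38 z [ 0.0075 -0.0084 -0.9999]
```

View pics/s7c.png

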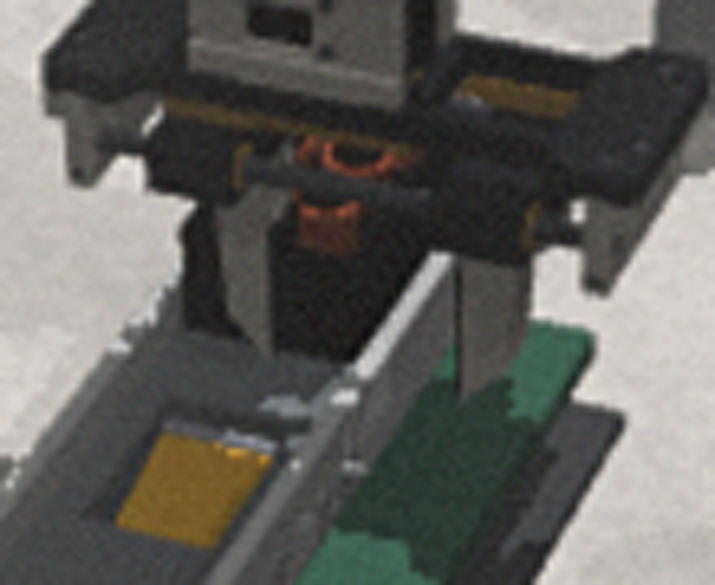

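View pics/t7c.png

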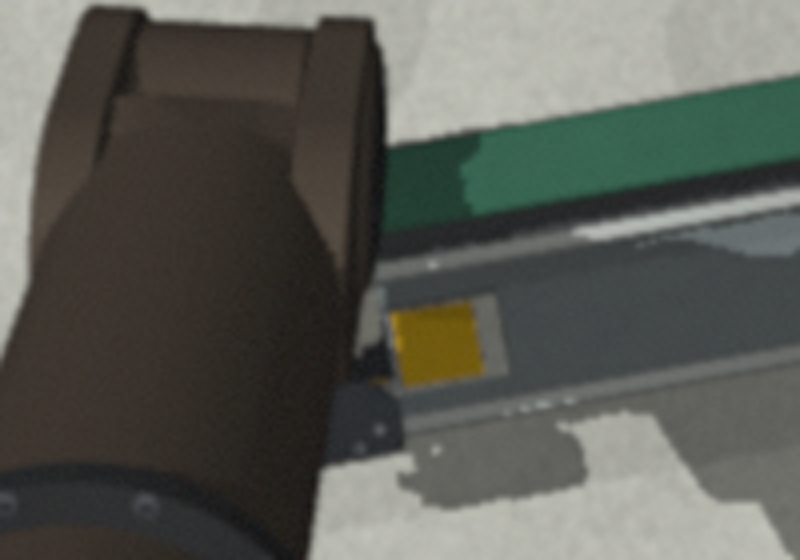

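The rack is at the stop: the force climbs to 28.7 N with no further motion. Now I back the fingers about 3–4 mm off the rack with the rail still held down (finger still 20 mm past the gate hinge).

Call:
step_arm(commands=[-0.2,0,0,0,0,0,-0.4,0,0,0,0,0,-0.6,0,0,0,0,0,-0.8,0,0,0,0,0,-1.0,0,0,0,0,0,-1.0,0,0,0,0,0])

```text
time_s: 13.65
ee_pos: [0.5452, 0.1168, 0.0658]
orientation: [0.632, 0.775, 0.002, 0.001]
contact_force: [0.9, -1.1, 16.4]
opening: 0.0594
```

```bash
python3 -c "
from go import *
report()"
```

```text
t 13.65 chute xyz mm [39.5 33.3 65.8] tips z 43.8 F chute [ 0.6 -1.3 16.4] open 0.0594
tool y yaw err deg -0.03 z [ 0.0047  0.0013 -1.    ]
```

Call:
step_arm(commands=[-0.2,0,0,0,0,0,-0.4,0,0,0,0,0,-0.5,0,0,0,0,0,-0.5,0,0,0,0,0])

```text
time_s: 14.05
ee_pos: [0.5453, 0.1162, 0.0658]
orientation: [0.63, 0.776, 0.003, -0.0]
contact_force: [-2.9, 11.0, 17.4]
opening: 0.0594
```

```bash
python3 -c "
from go import *
report()"
```

```text
t 14.05 chute xyz mm [39.5 32.7 65.8] tips z 43.8 F chute [-0.6 11.3 17.4] open 0.0594
tool y yaw err deg 0.23 z [ 0.0032  0.0054 -1.    ]
```

The fingers are 1.4 mm off the rack, and the force sign has reversed, so it is only rail friction holding them. Raising slowly, the rail following the finger up.

Call:
step_arm(commands=[0,0,-0.1,0,0,0,0,0,-0.2,0,0,0,0,0,-0.3,0,0,0,0,0,-0.6,0,0,0,0,0,-0.9,0,0,0,0,0,-1.2,0,0,0,0,0,-1.5,0,0,0,0,0,-1.8,0,0,0,0,0,-2.1,0,0,0,0,0,-2.4,0,0,0,0,0,-2.7,0,0,0,0,0,-3.0,0,0,0,0,0,-3.5,0,0,0,0,0,-4.5,0,0,0,0,0,-4.5,0,0,0,0,0])

```text
invalid input
```

```bash
python3 -c "
from go import *
report()
s=camera('scene')
cv2.imwrite('pics/s8c.png',cv2.resize(s['color'][130:290,240:420],None,fx=4,fy=3.6,interpolation=cv2.INTER_CUBIC))
"
```

```text
t 14.05 chute xyz mm [39.5 32.7 65.8] tips z 43.8 F chute [-0.6 11.3 17.4] open 0.0594
tool y yaw err deg 0.23 z [ 0.0032  0.0054 -1.    ]
```

View pics/s8c.png

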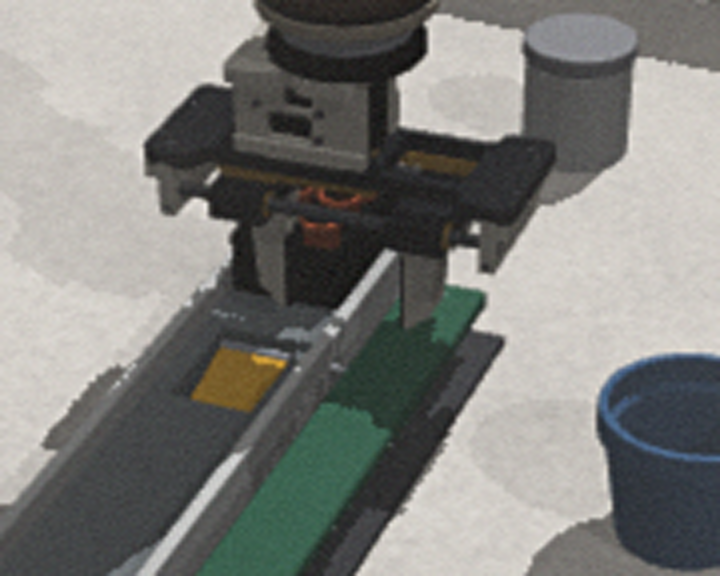

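The call was refused and nothing moved (the picture shows the rail still down and the gate flat). Sending it again, shorter.

Call:
step_arm(commands=[0,0,-0.1,0,0,0,0,0,-0.2,0,0,0,0,0,-0.4,0,0,0,0,0,-0.7,0,0,0,0,0,-1,0,0,0,0,0,-1.3,0,0,0,0,0,-1.6,0,0,0,0,0,-1.9,0,0,0,0,0,-2.2,0,0,0,0,0,-2.5,0,0,0,0,0,-2.8,0,0,0,0,0,-3.2,0,0,0,0,0,-3.8,0,0,0,0,0,-4.5,0,0,0,0,0,-4.5,0,0,0])

```text
time_s: 15.6
ee_pos: [0.5443, 0.1117, 0.1102]
orientation: [0.632, 0.775, 0.0, 0.0]
contact_force: [0.5, 0.1, 0.5]
opening: 0.0596
```

```bash
python3 -c "
from go import *
report()
s=camera('scene')
cv2.imwrite('pics/s9c.png',cv2.resize(s['color'][130:290,240:420],None,fx=4,fy=3.6,interpolation=cv2.INTER_CUBIC))
"
```

```text
t 15.6 chute xyz mm [ 37.6  28.5 110.2] tips z 88.2 F chute [0.5 0.  0.5] open 0.0596
tool y yaw err deg -0.01 z [ 1.2e-03  3.0e-04 -1.0e+00]
```

View pics/s9c.png

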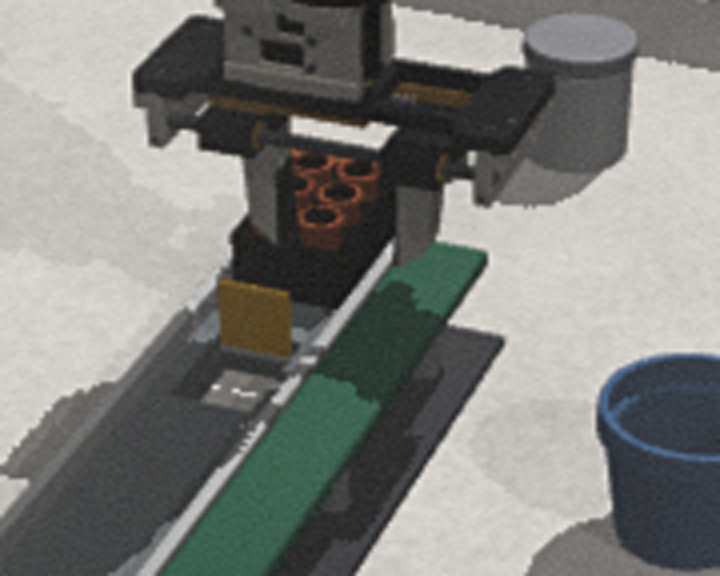

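The gate stands upright again at (255,318) in the crop, with the rail up and the rack still behind it. The tool is free (0.5 N). Going up and away toward the robot, then a check of the rack.

Call:
step_arm(commands=[0,0,-4,0,0,0,0,0,-8,0,0,0,0,0,-12,0,0,0,0,0,-15,0,0,0,0,-3,-16,0,0,0,0,-7,-16,0,0,0,0,-11,-16,0,0,0,0,-14,-16,0,0,0,0,-14,-16,0,0,0,0,-14,-16,0,0,0])

```text
time_s: 16.65
ee_pos: [0.4067, 0.0838, 0.2695]
orientation: [0.632, 0.775, 0.001, -0.0]
contact_force: [1.6, -0.2, -0.2]
opening: 0.0596
```

```bash
python3 -c "
from go import *
report()
s=camera('scene');t=camera('top')
for n in ('rack','rack_front','rack_rear'):
  for p in(s,t):
    m=mark_of(n,p)
    if m:
      X=onplane(p,m[0]['location'],.03)-W(q,(0,0,0))[0]; cs,sn=np.cos(q[2]),np.sin(q[2]); print(n,(1000*np.array([cs*X[0]+sn*X[1],-sn*X[0]+cs*X[1]])).round(1),m[0]['confidence'])
cv2.imwrite('pics/s10.png',s['color']);cv2.imwrite('pics/t10.png',t['color'])
cv2.imwrite('pics/s10c.png',cv2.resize(s['color'][160:260,270:380],None,fx=6,fy=5.8,interpolation=cv2.INTER_CUBIC))
cv2.imwrite('pics/t10c.png',cv2.resize(t['color'][240:350,205:345],None,fx=5.4,fy=5.4,interpolation=cv2.INTER_CUBIC))
"
```

```text
t 16.65 chute xyz mm [-102.8   28.9  269.5] tips z 247.5 F chute [ 1.5 -0.6 -0.2] open 0.0596
tool y yaw err deg 0.04 z [ 8.0e-04  1.3e-03 -1.0e+00]
rack [ 3.4 92.3] 0.74
rack [ 2.3 92.6] 0.88
rack_front [ -6.2 126.5] 0.87
rack_front [ -5.5 134.2] 0.87
rack_rear [-3.1 49.2] 0.69
```

View pics/s10c.png

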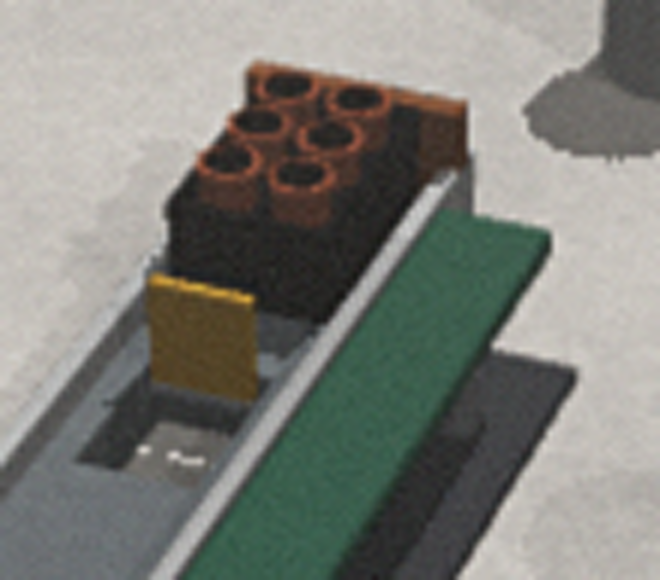

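View pics/t10c.png

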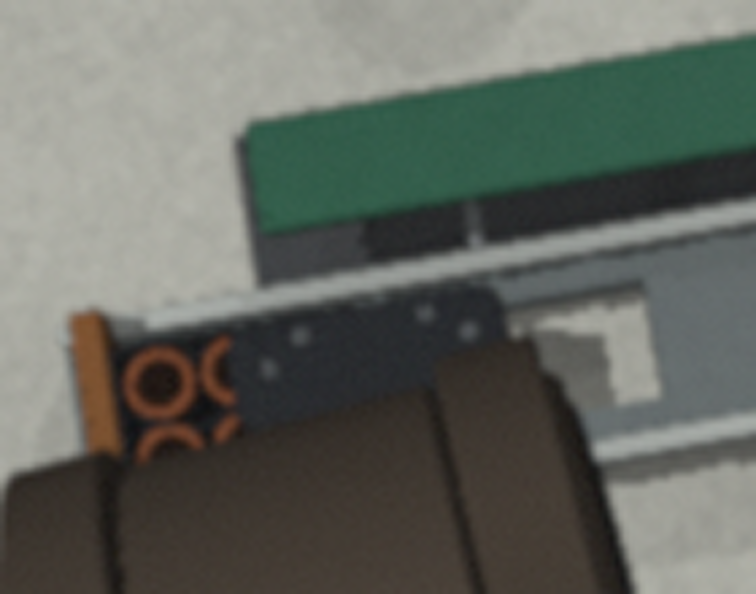

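View pics/t10.png

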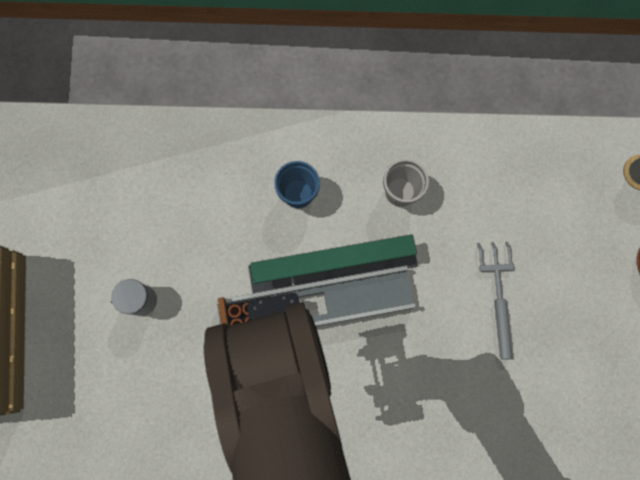

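Bystanders are unmoved in the top view, but the arm partly hides the rack. I'll move it aside and verify the front gap properly.

Call:
step_arm(commands=[-4,0,0,0,0,0,-8,0,0,0,0,0,-12,0,0,0,0,0,-16,0,0,0,0,0,-20,0,0,0,0,0,-24,0,0,0,0,0,-26,0,0,0,0,0,-26,0,0,0,0,0,-26,0,0,0,0,0])

```text
time_s: 17.95
ee_pos: [0.459, -0.171, 0.2689]
orientation: [0.632, 0.775, -0.0, -0.0]
contact_force: [0.1, 0.6, -0.2]
opening: 0.0599
```

```bash
python3 -c "
from go import *
report()
s=camera('scene');t=camera('top')
def ov(p,off,sz,f,name):
    im=cv2.resize(p['color'][off[1]:sz[1],off[0]:sz[0]],None,fx=f,fy=f,interpolation=cv2.INTER_CUBIC)
    for yo,col in((135,(0,255,255)),(45,(255,255,0))):
        for z in(70,):
            uv=(proj(p,W(q,[(-30,yo,z),(30,yo,z)]))-off+.4)*f; cv2.polylines(im,[uv.round().astype(int)],False,col,1)
    cv2.imwrite(name,im)
ov(s,(290,160),(370,240),7,'pics/s11.png'); ov(t,(205,260),(325,350),6.5,'pics/t11.png')
"
```

```text
t 17.95 chute xyz mm [-102.9 -231.2  268.9] tips z 246.9 F chute [ 0.2  0.5 -0.2] open 0.0599
tool y yaw err deg -0.06 z [-9.e-04 -0.e+00 -1.e+00]
```

View pics/s11.png

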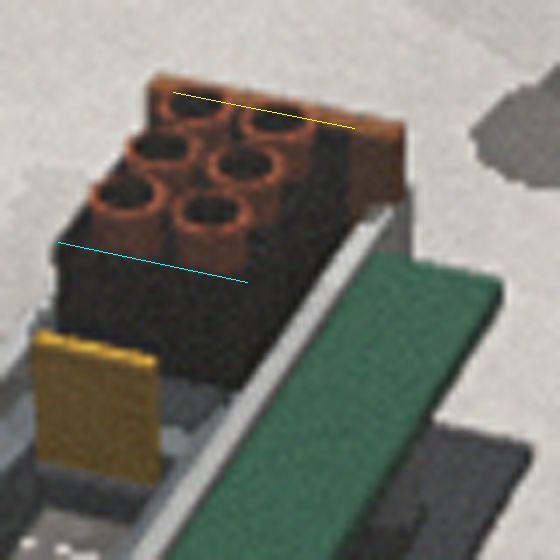

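View pics/t11.png

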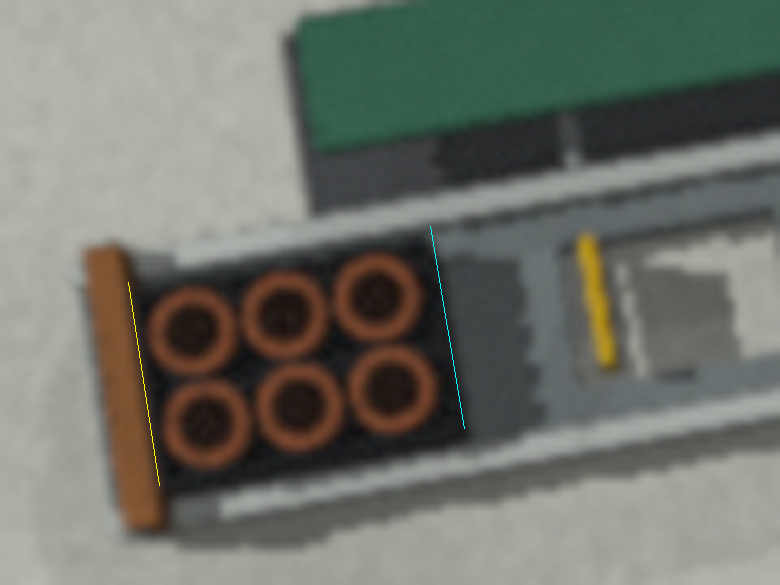

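The rear edge of the rack lies on the predicted y = 45 mm line in both views. Its front is flush with the wooden stop at (130–165, 280–485) in the top crop, square in the chute, and the gate is upright at (597,300). Handing in.

```bash
python3 -c "
from bench import bot
print(bot.finish_job())"
```

```text
the job is handed in; nothing more can be done
None
```

The rack is home against the wooden end stop, with the gate standing shut behind it and the arm clear. I handed the job in at about 18 s of the 42 s allowed.

**What I did:** With the fingers 60 mm apart, one pressed the rail fully down, and the pictures showed the gate flat in its recess. The other finger then slid the rack about 200 mm along the chute. At the end the force rose to 29 N with no further movement, so I took it as home. I backed 1.4 mm off the rack, let the rail up slowly and moved away.

**Last checks:**
- **Rack:** Its rear edge lies within about 1 mm of the y = 45 mm line expected when it is home. It looks flush with the stop and straight in the chute, in both views.
- **Gate and rail:** The gate is upright and the rail is up.
- **Bystanders:** The two pots, canister and cultivator look unmoved in the top view; I compared them by eye only.
- **Contact:** The tool reads about 0.5 N, so it is touching nothing.

**Disagreements:**
- The finger stopped at y = 34.1 mm where I predicted 35.5 mm, which is within the calibration error.
- The rack position network was up to about 8 mm off the model on some points.
- One move call was refused as "invalid input" and moved nothing, so I sent a shortened version.

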